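# Take the yellow gas outlet out of service

## Task

The hose is already off the yellow gas outlet and the supply is off; take that outlet out of service: first swing its yellow lever fully down shut, then press the yellow cap upright and fully home onto its tapered nozzle. Last, push the gate of the red-tagged snap hook down over the staple that stands up through the shut lever until the gate snaps shut below the staple's bar, and leave the hook hanging there. Leave the blue outlet open and do not shift or knock over anything else on the bench.

Things in the scene. Friction and masses are not known exactly. Their poses are not given: they have to be found in the camera images.
- yellow_outlet: Fixed bench gas outlet: cream pedestal (foot 68 mm across) with yellow band, brass ball valve and upright brass nozzle on its axis. Origin: centre of the foot on the bench, z up. A steel strap (top 64 mm up) runs along its own +y to y = 112 mm and carries the staple; lever and staple lie in the plane x = +28 mm of this frame. Yaw varies by 0.3 rad either way.
- yellow_lever (a joint): Lever of the yellow outlet, rad: 0 = shut (level, along the outlet's +y, against its stop), 1.1 to 1.45 at the start = open (standing up beside the nozzle). Turns about the outlet's x through yellow_pivot. Stiff: stays where left, takes about 0.25 N m. Steel bar 22 mm wide (x), 5 mm thick, with a slot 66 to 108 mm from the pivot that drops over the staple.
- yellow_pivot (a point): Point on the lever's turning axis in the lever's plane: at 28, 0, 78 mm in the outlet's frame; axes as the outlet.
- yellow_grip (a point): Middle of the upper face (on top when shut, towards the nozzle's side when open) of the lever's yellow plastic grip, 131 mm from the pivot; moves with the lever. The grip is 26 mm wide (x), 12 mm thick, and reaches from 111 to 151 mm from the pivot.
- yellow_collar (a point): Centre of the top of the brass collar (28 mm across) at the nozzle's foot, 105 mm above the bench; axes as the outlet. Nozzle: 20 mm across here, tapering to 14 mm at 30 mm up, rounded tip at 31 mm. The cap's mouth grips the taper from about 12 mm above the collar and must then be pressed, with 3 to 6 N, until its rim meets the collar; friction then holds it.
- yellow_staple (a point): Middle of the top bar (centre line, 118 mm up) of the steel staple, an upright arch of 5 mm round bar at 28, 87, 118 mm in the outlet's frame. The arch lies in the outlet's y-z plane: bar along its y, 12 mm straight with rounded shoulders, legs 22 mm apart (17 mm clear). With the lever shut, the lever's top is 37 mm below the bar's centre line. Axes as the outlet.
- yellow_cap: Loose yellow plastic push-on cap, 26 mm across and 38 mm high, standing mouth down on the bench; round bore 17 mm across and 33 mm deep from below. Origin: centre of the mouth (underside), z up through the closed top. About 22 g.
- red_hook: Loose steel snap hook with a red tag moulded on its spine, about 100 g, standing in a rack slot, gate below, tag on top. Axes: x along the spine, y across its thickness, z from gate up to spine. Origin on the gate's centre line. 8 mm bar, x -42 to 42 mm; underside z = -4, inside of spine z = 32, pivot end's inner side x = -34, nose end's x = 34 mm.
- red_tag (a point): Place to grip the red hook: in the tag, 53 mm above the hook's origin; axes as the hook. Tag: x -28 to 28 mm, 10 mm thick (y), z 34 to 62 mm of the hook's frame. A black stripe across the tag marks its nose (+x) end, at x = 19 to 26 mm.
- red_mouth (a point): Where the staple's bar should meet the gate from below: on the gate's line at x = 9 mm of the hook's frame (good from 5 to 13 mm), bar along the hook's y. The bar slips past the gate's end when its centre is 15 to 26 mm above the gate's line (sooner nearer the nose, +x), then the gate snaps shut below it.
- red_middle (a point): Middle of the red hook's opening: 18 mm above the hook's origin (gate's line), half way to the spine; axes as the hook.
- red_hook_gate (a joint): Gate of the red hook, rad: 0 = shut, grows as its free end swings in towards the spine (stop 0.95). A 6 mm bar along x, pivoted at x = -17 mm (brass rivet), free end at x = 16 mm against the nose, which ends at x = 16.5 mm. Spring: about 2 N at the free end to start, 4 to 6 N wide open.
- hook_rack: Fixed grey plastic rack, 106 mm (x) by 124 mm (y) by 28 mm high, origin: centre of its underside. Two slots along its x, 12.5 mm wide and 22 mm deep (floor 6 mm above the bench), centred at y = -32 and +32 mm, one hook standing in each.
- blue_outlet: The same outlet in blue, left in service: fixed, origin and axes alike, with a pressure gauge on its nozzle (186 mm high).
- blue_lever (a joint): The same lever on the blue outlet, rad; open at the start (1.2 to 1.4) and to be left so.
- blue_hook: The same hook with a blue tag, in the other slot of the rack; not needed.
- black_cap: Loose black cap, 36 mm across, 34 mm high, too wide for the nozzle; not needed.
- wash_bottle: Loose white wash bottle with a blue top, 66 mm across, 166 mm high; origin under its centre; stays.
- amber_bottle: Loose amber jar, 70 mm across, 140 mm high; stays.
- beaker: Loose glass beaker, 68 mm across, 85 mm high; stays.
- spanner: Loose steel spanner lying flat, 170 mm long; stays.
Things that resemble listed ones, but are neither listed nor needed, are in the scene too. Leave any brown or pink look-alike of the yellow_outlet alone.

How it is judged:
By the outcome, as a careful person would: the job done as asked, in the order asked, and still so for the second after the job is handed in, with the robot touching nothing.
It also fails if it takes over 72 s, if anything falls off the work surface, if the arm or the gripper's body presses on something with over 40 N, if the wrist force passes 120 N, or if a joint passes its speed limit or range.

## Robot

A 6-joint arm with a two-finger parallel gripper is mounted at the origin on the work surface. World frame = base frame: x ahead of the robot, y to its left, z up, the work surface at z = 0. Lengths are in m, angles in degrees, forces in N, time in s.
With the tool pointing down it reaches from about 0.3 to 0.825 m from the base axis. Payload 5.4 kg.
Tool frame: the origin (TCP) lies between the finger pads; the fingertips stand 8 mm ahead of it and the grasp point (between the pads) lies 11 mm behind it; z points along the fingers, y is the line along which they close (so a half turn about z gives the same grasp; the last joint's range is limited). The gripper opens to 92 mm and grips with 3 to 60 N. Pads are 20 mm wide; open, the fingers measure 128 mm over their backs; the gripper's body (75 mm by 189 mm) begins 69 mm behind the grasp point.
Start: joints at [51.159, 9.076, 91.501, -0, 79.423, -12.038], TCP at [0.259, 0.513, 0.223] pointing down, gripper open.
Joint ranges: [-166.64, 166.64], [-54.1, 131.32], [10.49, 154.53], [-73.88, 253.88], [9.74, 151.15], [-171.62, 171.62]. Speed limits (degrees/s): [147.25, 147.25, 180, 180, 180, 180].

## Interface

Orientations are given as [roll, pitch, yaw] about the fixed x, y, z axes, in that order (R = Rz(yaw) Ry(pitch) Rx(roll)).
In Python, from plant import r gives the robot as it stands.
- The arm moves only by the tool carry_out, never from a script. Its argument "deltas" is a list of rows, each a list of 4 numbers: the shift along the tool's x, y, z in mm, then the turn about the tool's z in degrees. A call has 1 to 8 rows; each row is the pose to reach, as a shift and turn from the pose commanded when the call began, along the tool's axes at that moment; what a row does not reach only later rows make up. A row lasts 1/10 s, in which the tool goes at most 50 mm and 8.59 degrees, less where a joint would pass 70% of its speed; a pose out of reach is approached as far as the arm can. A call with a gripper value outside its range is refused whole. "gripper" is the opening, from 0 (shut) to 1 (fully open), set as the call begins (left out, the last holds). The fingers move at their own pace and stop on an object; "force" is the grip in N (left out, the last holds). Time passes only in rows, so rows that repeat a pose let the fingers close. It gives the time, the measured TCP pose, the force, the opening and the grip force at its end, in the units of the state.
- r.state(): the state, without advancing time (a new reading comes with each control period).
- r.grab_frame(name): name is "scene" or "top" or "wrist"; returns the picture (400x640x3 uint8, red, green, blue); there is no depth.
- r.get_calibration(name): a dict with "camera_matrix" (3x3 intrinsics, pixels), "R" (3x3) and "t" (3): a world point X has camera coordinates R X + t; the wrist camera has in their place "mount" (4x4, takes a point from camera to tool coordinates, whose origin is the TCP and whose axes are the flange's). Camera axes: x right, y down, z forward; pixel columns grow to the right and rows downward; lengths in m; the calibration is good to about 2 mm. A picture is of the moment at which its call begins: read the wrist's pose just before it. get_calibration takes no time and is no camera call.
- r.sign_off(): hands the job in; it is judged then, once.
Trained networks look in the newest picture that a camera, given by its name, has taken for a name from the list of things; names that differ only in an ending like _2 or _b are one class to them, and where a whole thing is asked for, a point or a joint stands for the part that bears it (a point fixed in the world has none). Each returns a list of dicts, best first, with "conf" (0 to 1); they miss things now and then, are a little off and sometimes report something else, mostly with a low value. They report only what shows in the picture. A call takes as long as a camera call. They do not tell look-alikes from the thing itself.
- r.cut_out(target, camera): "pixels" (400x640 bool, what is visible of it) and "bbox" ([centre column, centre row, width, height] as shares, 0 to 1, of the picture: columns of its width, rows of its height, round what is visible of it).
- r.mark_of(target, camera): "location" ([column, row] as shares, 0 to 1, of the picture: columns of its width, rows of its height: a listed point, or the origin of a listed thing).
The state is a dict: "clock": time; "joint_pos": joint angles; "dq": joint speeds; "effort": joint torques, N m; "tool_pos": TCP position; "orientation": TCP orientation; "contact_force": force on the tool from outside, world axes, zero at the start; "ft_torque": the same for the moment, N m; "gripper_width": opening from 0.0 (shut) to 1.0 (fully open); "grasp_force": force on a finger pad.
Only numpy, scipy, OpenCV 4.12 (cv2) and the standard library are available. Lean on these libraries where they do the work, as an engineer would, in place of code of your own. Each camera call takes 0.05 s, during which the arm holds its last target. There are 200 camera calls.

## Working session

There is one attempt and no reset: what is moved stays moved. The work goes in short steps, Python scripts to look and compute and a tool call to move; the robot and the scene stay as the last step left them, time stands still between calls to the robot, and variables do not carry over. Pictures are saved under pics/ and viewed, at most 10 in all, crops included, and the job is handed in when it is done.

Besides the shell and the picture viewer there is one more tool, called after "Call:" as name(argument=value, ...), one argument or row to a line, values as JSON. carry_out: Moves the arm, as the interface text tells. Its arguments: {"type":"object","properties":{"deltas":{"type":"array","items":{"type":"array","items":{"type":"number"}}},"gripper":{"type":"number"},"force":{"type":"number"}},"required":["deltas"]}

```bash
ls; mkdir -p pics
cat > h.py <<'E'
import numpy as np, cv2
from plant import r
from scipy.spatial.transform import Rotation as Ro
def cam(n):
    c=r.get_calibration(n); K=np.array(c["camera_matrix"])
    if n!="wrist": return K,np.array(c["R"]),np.array(c["t"])
    s=r.state(); M=np.array(c["mount"]); Rt=Ro.from_euler('xyz',s["orientation"],degrees=True).as_matrix()
    Rc=Rt@M[:3,:3]; p=Rt@M[:3,3]+np.array(s["tool_pos"])
    return K,Rc.T,-Rc.T@p
def ray(C,px):
    K,R,t=C; d=R.T@np.linalg.inv(K)@np.array([px[0],px[1],1.]); return -R.T@t,d
def onz(C,px,z):
    o,d=ray(C,px); return o+d*(z-o[2])/d[2]
def proj(C,X):
    K,R,t=C; p=K@(R@np.array(X)+t); return p[:2]/p[2]
def tri(obs):
    A=np.zeros((3,3));b=np.zeros(3);L=[]
    for C,px in obs:
        o,d=ray(C,px); d=d/np.linalg.norm(d); P=np.eye(3)-np.outer(d,d); A+=P;b+=P@o
    X=np.linalg.solve(A,b); return X,[np.round(proj(C,X)-px,1) for C,px in obs]
def marks(t,n,k=4): return [(np.array(m["location"])*[640,400],round(m["conf"],2)) for m in r.mark_of(t,n)[:k]]
def save(n,im): cv2.imwrite(f"pics/{n}.png",im[:,:,::-1])
E
python3 - <<'E'
from h import *
print(r.state())
for n in("scene","top"):
    im=r.grab_frame(n); save(n,im); print(n,[np.round(x,3).tolist() for x in cam(n)])
    C=cam(n)
    for t,z in dict(yellow_outlet=0,yellow_pivot=.078,yellow_grip=None,yellow_collar=.105,yellow_staple=.118,yellow_cap=0,red_hook=.01,red_tag=.063,hook_rack=0,blue_outlet=0,wash_bottle=0,amber_bottle=0,beaker=0,spanner=0,black_cap=0,blue_hook=.01).items():
        for p,c in marks(t,n,3): print(t,np.round(p,1),c,None if z is None else np.round(onz(C,p,z),3))
E
```

```text
pics
{'clock': 0.0, 'joint_pos': array([ 5.11595064e+01,  9.11386682e+00,  9.15731175e+01,  1.20268048e-04,
        7.94221075e+01, -1.20374221e+01]), 'dq': array([ 0.04185535, -0.06384473,  0.09530993,  0.01421928,  0.01111328,
       -0.03300999]), 'effort': array([-1.45585844e-03, -3.85573411e+01, -3.22108591e+01,  7.00502470e-02,
        3.78825318e-02, -1.46104703e-04]), 'tool_pos': array([0.25890001, 0.51272306, 0.22159873]), 'orientation': array([-1.79893332e+02, -2.28667286e-02,  1.53196885e+02]), 'contact_force': array([ 0.65141327, -0.22067424, -0.30232853]), 'ft_torque': array([ 0.00723012,  0.02476289, -0.01338066]), 'grasp_force': 0.0, 'gripper_width': 1.0005690427346892}
scene [[[406.878, 0.0, 326.76], [0.0, 406.878, 192.745], [0.0, 0.0, 1.0]], [[0.326, 0.945, -0.01], [0.575, -0.207, -0.791], [-0.75, 0.252, -0.611]], [-0.091, -0.227, 1.838]]
yellow_outlet [132.1 235.5] 0.87 [ 0.383 -0.728  0.   ]
yellow_outlet [269.9 247.9] 0.83 [ 0.595 -0.303 -0.   ]
yellow_outlet [241.9 209.9] 0.64 [ 0.374 -0.356  0.   ]
yellow_pivot [267.3 230.1] 0.94 [ 0.595 -0.304  0.078]
yellow_pi
[... 2299 characters left out ...]
ellow_cap [324.4 224.1] 0.45 [ 0.453 -0.1    0.   ]
red_hook [208.4 230.1] 0.69 [0.432 0.297 0.01 ]
red_tag [202.8 228. ] 0.56 [0.433 0.303 0.063]
hook_rack [198.3 229.4] 0.82 [0.435 0.335 0.   ]
blue_outlet [294.3 170.9] 0.89 [0.642 0.005 0.   ]
blue_outlet [435.3 174.6] 0.2 [ 0.628 -0.491  0.   ]
blue_outlet [150.1 218.4] 0.16 [0.474 0.503 0.   ]
wash_bottle [437.8 221.5] 0.66 [ 0.462 -0.492  0.   ]
amber_bottle [437. 172.] 0.82 [ 0.637 -0.497  0.   ]
beaker [433.3 246. ] 0.63 [ 0.377 -0.473  0.   ]
spanner [151.1 217.9] 0.51 [0.476 0.5   0.   ]
black_cap [260.3 229.2] 0.65 [0.436 0.121 0.   ]
black_cap [295.  171.4] 0.39 [0.64  0.003 0.   ]
blue_hook [185.8 220.7] 0.43 [0.464 0.376 0.01 ]
```

Run:
```python
import cv2
a=cv2.imread('pics/scene.png')[140:300,90:470]; b=cv2.imread('pics/top.png')[130:290,140:540]
a=cv2.resize(a,(700,295),interpolation=cv2.INTER_CUBIC);b=cv2.resize(b,(700,280),interpolation=cv2.INTER_CUBIC)
cv2.imwrite('pics/ab.png',cv2.vconcat([a,b]))
```

```text
(no output)
```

View pics/ab.png

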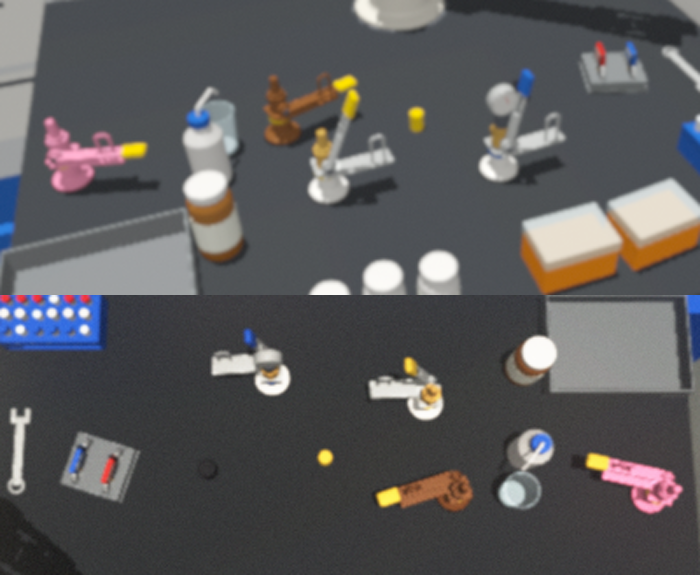

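The upright-levered cream outlet at scene (270,248) / top (380,192) is the real yellow one. Brown (242,210) and pink (132,235) are look-alikes with their levers already down and whole-body colour. The blue one is at (363,232). The yellow cap is at (317,208), and the red hook is at (416,180) in the rack.

```bash
cat >> h.py <<'E'
def go(x,y,z,yaw=None):
    s=r.state(); e=s["orientation"]; R=Ro.from_euler('xyz',e,degrees=True).as_matrix()
    d=R.T@(np.array([x,y,z])-s["tool_pos"])*1000
    w=None if yaw is None else -((yaw-e[2]+180)%360-180)
    return "delta mm",np.round(d,1).tolist(),"turn",w
E
python3 - <<'E'
from h import *
S,T=cam("scene"),cam("top")
ob=dict(pivot=([267.3,230.1],[389.2,178.7]),collar=([266.5,219.4],[384.7,187.9]),staple=([293.7,214.5],[361.8,179]),outlet=([269.9,247.9],[380.1,192]),grip=([277.1,183.9],[376.6,172]),cap=([317.4,208.3],[324.4,224.1]),redtag=([418.9,168.7],[202.8,228]))
for k,(a,b) in ob.items(): X,e=tri([(S,a),(T,b)]); print(k,np.round(X,3),e)
print(np.round(r.get_calibration("wrist")["mount"],3),r.get_calibration("wrist")["camera_matrix"])
print(go(.52,-.26,.42,90))
E
```

```text
pivot [ 0.596 -0.31   0.081] [array([-2.,  0.]), array([-1.8, -0.3])]
collar [ 0.562 -0.298  0.093] [array([-0.2,  0. ]), array([-0.2, -0. ])]
staple [ 0.588 -0.219  0.112] [array([-1.2,  0.1]), array([-1.1, -0.3])]
outlet [ 0.571 -0.299 -0.025] [array([ 0.3, -0. ]), array([0.2, 0. ])]
grip [ 0.582 -0.256  0.236] [array([-0.1,  0. ]), array([-0.1, -0. ])]
cap [ 0.454 -0.098 -0.002] [array([-0.6,  0. ]), array([-0.6, -0.2])]
redtag [0.436 0.31  0.063] [array([-1.9,  0.4]), array([-2.1, -0.9])]
[[ 0.    -0.967 -0.256  0.072]
 [ 1.     0.     0.    -0.   ]
 [-0.    -0.256  0.967 -0.162]
 [ 0.     0.     0.     1.   ]] [[287.89839404   0.         317.06987154]
 [  0.         287.89839404 204.38494319]
 [  0.           0.           1.        ]]
('delta mm', [-581.4, -572.6, -197.4], 'turn', np.float64(63.19617401605805))
```

Call:
carry_out(
  deltas=[
    [0, 0, -50, 8],
    [-30, -30, -90, 16],
    [-65, -65, -120, 24],
    [-100, -100, -140, 32],
    [-135, -135, -155, 40],
    [-170, -170, -165, 48],
    [-205, -205, -175, 56],
    [-240, -240, -185, 63],
  ],
  gripper=0.0,
)

```text
clock: 2.5
tool_pos: [0.3586, 0.2096, 0.4039]
orientation: [179.9, -0.0, 89.9]
contact_force: [0.3, 0.4, -0.5]
gripper_width: 0.328
grasp_force: 0.0
```

Run:
```python
from h import *
print(r.state()["tool_pos"],r.state()["orientation"]);print(go(.55,-.27,.42,90))
```

```text
[0.35858957 0.20964811 0.40391168] [ 1.79926459e+02 -1.46626605e-02  8.99246479e+01]
('delta mm', [-479.4, 192.1, -16.0], 'turn', np.float64(-0.07535210933852454))
```

Call:
carry_out(
  deltas=[
    [-46, 18, -2, 0],
    [-92, 36, -4, 0],
    [-138, 55, -6, 0],
    [-184, 73, -8, 0],
    [-230, 92, -10, 0],
    [-276, 110, -12, 0],
    [-322, 129, -14, 0],
    [-368, 147, -16, 0],
  ],
)

```text
clock: 3.3
tool_pos: [0.5072, -0.1583, 0.4193]
orientation: [180.0, 0.0, 90.2]
contact_force: [0.4, 1.0, 0.3]
gripper_width: 0.002
grasp_force: 0.0
```

Call:
carry_out(
  deltas=[
    [-40, 16, 0, 0],
    [-80, 32, 0, 0],
    [-110, 44, 0, 0],
    [-110, 44, 0, 0],
  ],
)

```text
clock: 3.7
tool_pos: [0.5513, -0.2694, 0.4168]
orientation: [-179.9, -0.1, 90.0]
contact_force: [-0.0, -0.1, 0.0]
gripper_width: 0.007
grasp_force: 0.0
```

Run:
```python
from h import *
C=cam("wrist"); im=r.grab_frame("wrist"); save("w1",im); print(r.state()["tool_pos"])
for t,z in dict(yellow_outlet=0,yellow_pivot=.078,yellow_grip=.2,yellow_collar=.105,yellow_staple=.118,yellow_cap=0).items():
    for p,c in marks(t,"wrist",3): print(t,np.round(p,1),c,np.round(onz(C,p,z),3))
for z in(.105,.136): print(proj(C,[.562,-.298,z]))
```

```text
[ 0.55109208 -0.26727712  0.41770393]
yellow_outlet [325.8 181.6] 0.68 [ 0.568 -0.303 -0.   ]
yellow_pivot [343.  188.4] 0.84 [ 0.596 -0.301  0.078]
yellow_pivot [239.9 209.4] 0.61 [ 0.411 -0.339  0.078]
yellow_grip [213.7 142. ] 0.91 [ 0.417 -0.215  0.2  ]
yellow_grip [347.8 175.2] 0.77 [ 0.591 -0.258  0.2  ]
yellow_grip [328.5 192.8] 0.68 [ 0.566 -0.282  0.2  ]
yellow_collar [221.3 221.1] 0.97 [ 0.385 -0.353  0.105]
yellow_collar [328.3 195.5] 0.93 [ 0.569 -0.307  0.105]
yellow_staple [344.4 136.9] 0.87 [ 0.593 -0.211  0.118]
yellow_staple [214.2 171.3] 0.87 [ 0.385 -0.265  0.118]
yellow_cap [263.6  77.2] 0.53 [ 0.45  -0.105  0.   ]
yellow_cap [244.  256.9] 0.42 [ 0.39  -0.469  0.   ]
[323.96025128 190.07824488]
[324.3553476  194.14396682]
```

View pics/w1.png

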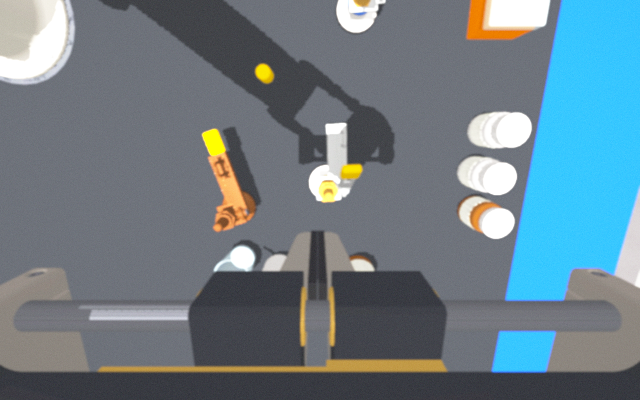

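The wrist view shows the real outlet with nozzle tip (328,192), yellow grip (350,172) and staple (344,137). The brown look-alike is at (235,205) and the cap at (264,73). Next I fit the outlet's pose over all three cameras.

```bash
cat >> h.py <<'E'
P=dict(outlet=(0,0,0),pivot=(28,0,78),collar=(0,0,105),staple=(28,87,118))
def W(q,p):
    c,s=np.cos(q[2]),np.sin(q[2]); return np.array([q[0]+c*p[0]/1e3-s*p[1]/1e3,q[1]+s*p[0]/1e3+c*p[1]/1e3,p[2]/1e3])
def gp(a): # upper face of grip ~6 mm off lever plane
    return (28,131*np.cos(a)-6*np.sin(a),78+131*np.sin(a)+6*np.cos(a))
E
python3 - <<'E'
from h import *
from scipy.optimize import least_squares
S,T,Wc=cam("scene"),cam("top"),cam("wrist")
ob=[(S,'pivot',[267.3,230.1]),(T,'pivot',[389.2,178.7]),(S,'collar',[266.5,219.4]),(T,'collar',[384.7,187.9]),(S,'staple',[293.7,214.5]),(T,'staple',[361.8,179]),(S,'outlet',[269.9,247.9]),(T,'outlet',[380.1,192]),(S,'g',[277.1,183.9]),(T,'g',[376.6,172]),
(Wc,'outlet',[325.8,181.6]),(Wc,'pivot',[343,188.4]),(Wc,'collar',[328.3,195.5]),(Wc,'staple',[344.4,136.9]),(Wc,'g',[347.8,175.2])]
f=lambda q:np.concatenate([proj(C,W(q,gp(q[3]) if k=='g' else P[k]))-p for C,k,p in ob])
s=least_squares(f,[.57,-.3,0,1.2],loss='soft_l1')
print(s.x,np.degrees(s.x[2:]));print(np.round(f(s.x).reshape(-1,2),1).tolist())
q=s.x
for a in np.linspace(q[3],0,6): print(round(a,2),W(q,gp(a)).round(3))
print(r.state()["tool_pos"])
E
```

```text
[ 0.568965   -0.3000443   0.07474106  1.18852547] [ 4.28234705 68.09749316]
[[2.0, 0.0], [-5.7, -0.2], [-0.7, -1.3], [0.7, -2.9], [1.2, -1.6], [-3.3, -1.2], [-0.8, -5.7], [1.4, -0.9], [2.2, 11.4], [-1.9, -1.2], [-0.3, 0.4], [-0.5, 0.5], [-1.0, -2.2], [-2.4, 3.1], [1.1, 0.9]]
1.19 [ 0.594 -0.255  0.202]
0.95 [ 0.592 -0.227  0.188]
0.71 [ 0.59  -0.203  0.168]
0.48 [ 0.588 -0.185  0.143]
0.24 [ 0.587 -0.172  0.115]
0.0 [ 0.587 -0.167  0.084]
[ 0.55110211 -0.26475722  0.42000841]
```

Run:
```python
from h import *
q=[.569,-.300,.0747]
X=W(q,(28,-2,193)); print(X,go(*X,94.3))
y0,z0=-2,193
for a in np.linspace(1.25,-.03,14):
    rr=135; c=np.array([rr*np.cos(a)-6*np.sin(a)-10,78+rr*np.sin(a)+6*np.cos(a)+8]); print(round(a,2),np.round([c[0]-y0,z0-c[1]],0))
```

```text
[ 0.59707118 -0.29990477  0.193     ] ('delta mm', [-35.2, 45.6, 227.1], 'turn', np.float64(-4.02493619586528))
1.25 [ 29. -23.]
1.15 [ 41. -19.]
1.05 [ 54. -13.]
0.95 [65. -7.]
0.86 [76.  1.]
0.76 [86. 10.]
0.66 [95. 20.]
0.56 [103.  30.]
0.46 [110.  41.]
0.36 [116.  53.]
0.27 [121.  66.]
0.17 [124.  79.]
0.07 [126.  92.]
-0.03 [127. 105.]
```

Call:
carry_out(
  deltas=[
    [-20, 25, 20, -2],
    [-35, 46, 50, -4.3],
    [-35, 46, 100, -4.3],
    [-35, 46, 150, -4.3],
    [-35, 46, 190, -4.3],
    [-35, 46, 215, -4.3],
    [-35, 46, 227, -4.3],
    [-35, 46, 227, -4.3],
  ],
)

```text
clock: 4.85
tool_pos: [0.5966, -0.2998, 0.1908]
orientation: [-179.9, -0.1, 94.5]
contact_force: [0.6, -0.2, -0.2]
gripper_width: 0.007
grasp_force: 0.0
```

Run:
```python
from h import *
s=r.state();print(s["tool_pos"],s["orientation"],s["contact_force"])
C=cam("wrist");im=r.grab_frame("wrist"); save("w2",im)
```

```text
[ 0.5966132  -0.29977146  0.19084411] [-1.79882367e+02 -1.04728748e-01  9.45316172e+01] [ 0.59351318 -0.18162775 -0.19172908]
```

View pics/w2.png

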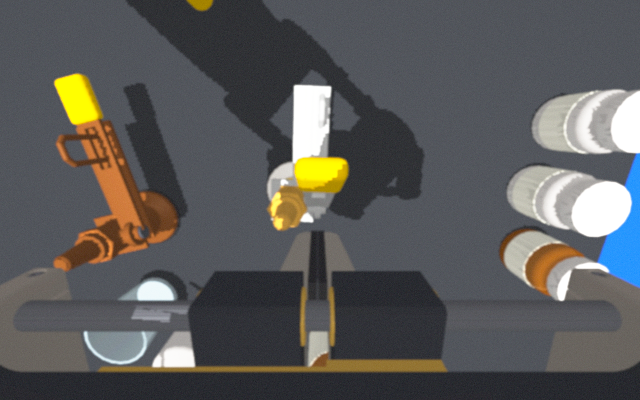

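The fingers (column 317) line up with the yellow grip (322,175) and sit behind it, so I push along the arc.

Call:
carry_out(
  deltas=[
    [20, 0, -8, 0],
    [41, 0, -10, 0],
    [54, 0, -8, 0],
    [65, 0, -4, 0],
    [76, 0, 3, 0],
    [86, 0, 11, 0],
    [95, 0, 21, 0],
    [103, 0, 31, 0],
  ],
)

```text
clock: 5.7
tool_pos: [0.589, -0.1973, 0.1599]
orientation: [-180.0, -0.0, 94.5]
contact_force: [1.5, -1.0, 0.2]
gripper_width: 0.008
grasp_force: 0.8
```

Call:
carry_out(
  deltas=[
    [7, 0, 11, 0],
    [13, 0, 23, 0],
    [18, 0, 36, 0],
    [21, 0, 49, 0],
    [24, 0, 62, 0],
    [25, 0, 74, 0],
    [25, 0, 76, 0],
    [25, 0, 76, 0],
  ],
)

```text
clock: 6.5
tool_pos: [0.5874, -0.1733, 0.0916]
orientation: [-179.9, 0.0, 94.5]
contact_force: [-18.8, 6.8, 41.6]
gripper_width: 0.005
grasp_force: 20.8
```

Call:
carry_out(
  deltas=[
    [0, 0, -30, 0],
    [0, 0, -75, 0],
    [0, 0, -120, 0],
    [-5, -40, -145, 0],
    [-5, -80, -150, 0],
    [-5, -100, -150, 0],
    [-5, -100, -150, 0],
  ],
  gripper=0.6,
)

```text
clock: 7.2
tool_pos: [0.4862, -0.1859, 0.2346]
orientation: [-179.9, -0.0, 94.4]
contact_force: [0.1, -0.1, -0.3]
gripper_width: 0.583
grasp_force: 0.0
```

Run:
```python
from h import *
C=cam("wrist"); im=r.grab_frame("wrist"); save("w3",im); print(r.state()["tool_pos"])
for t,z in dict(yellow_cap=0,yellow_grip=.084,yellow_staple=.118,yellow_pivot=.078,yellow_collar=.105).items():
    for p,c in marks(t,"wrist",3): print(t,np.round(p,1),c,np.round(onz(C,p,z),4))
m=r.cut_out("yellow_cap","wrist")
for k in m[:2]: print(k["conf"],np.array(k["bbox"])*[640,400,640,400])
print(proj(C,[.454,-.1,0]),proj(C,[.454,-.1,.038]))
```

```text
[ 0.48738546 -0.18586709  0.2345128 ]
yellow_cap [297.7 120.8] 0.66 [ 0.4541 -0.1069  0.    ]
yellow_grip [215.3 216. ] 0.79 [ 0.3727 -0.2195  0.084 ]
yellow_grip [388.9 369.9] 0.71 [ 0.5992 -0.4154  0.084 ]
yellow_grip [413.  185.3] 0.66 [ 0.5908 -0.167   0.084 ]
yellow_staple [417.4 236.6] 0.88 [ 0.5921 -0.2142  0.118 ]
yellow_staple [219.4 265.3] 0.61 [ 0.3881 -0.2627  0.118 ]
yellow_collar [383.3 305.7] 0.9 [ 0.5721 -0.3061  0.105 ]
0.87 [298.496 119.32   27.008  19.6  ]
[297.93571142 115.3798157 ] [295.84028206 113.97754561]
```

View pics/w3.png

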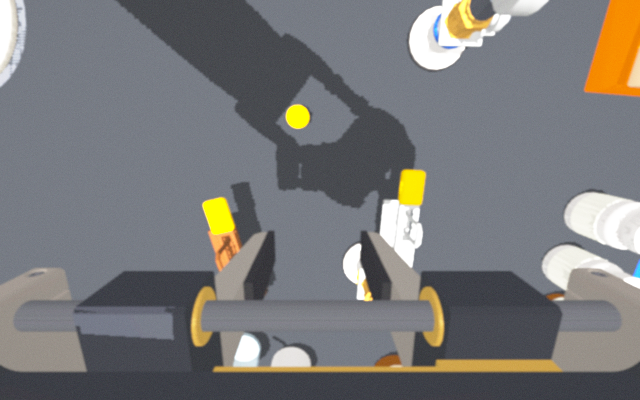

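The lever is down, with its yellow grip at (412,187) and the staple standing through it at (417,235). The cap is at (298,117).

Run:
```python
from h import *
C=cam("wrist"); print(onz(C,[298.4,117.0],.038), onz(C,[298.4,120.5],0)); print(go(.4555,-.106,.016,94.4))
```

```text
[ 0.4594484  -0.10323701  0.038     ] [ 0.45723012 -0.10646961  0.        ]
('delta mm', [82.1, -26.5, 218.7], 'turn', np.float64(0.13382347496042257))
```

Call:
carry_out(
  deltas=[
    [40, -12, 20, 0],
    [83, -25, 45, 0],
    [83, -25, 95, 0],
    [83, -25, 140, 0],
    [83, -25, 180, 0],
    [83, -25, 205, 0],
    [83, -25, 219, 0],
    [83, -25, 219, 0],
  ],
)

```text
clock: 8.35
tool_pos: [0.4549, -0.1041, 0.0138]
orientation: [-179.7, -0.2, 94.5]
contact_force: [-0.7, -0.8, 0.2]
gripper_width: 0.6
grasp_force: 0.0
```

Call:
carry_out(
  deltas=[
    [0, 0, 0, 0],
    [0, 0, 0, 0],
    [0, 0, 0, 0],
    [0, 0, 0, 0],
  ],
  gripper=0.2,
  force=5,
)

```text
clock: 8.75
tool_pos: [0.4572, -0.1056, 0.017]
orientation: [179.9, 0.1, 94.5]
contact_force: [0.7, -0.1, 2.9]
gripper_width: 0.286
grasp_force: 5.0
```

Call:
carry_out(
  deltas=[
    [0, 0, 0, 0],
    [0, 0, 0, 8],
    [0, 0, 0, 16],
    [0, 0, 0, 24],
    [0, 0, 0, 32],
    [0, 0, 0, 40],
    [0, 0, 0, 48],
    [0, 0, 0, 56],
  ],
  gripper=0.5,
)

```text
clock: 9.55
tool_pos: [0.4565, -0.1053, 0.0163]
orientation: [180.0, -0.0, 38.2]
contact_force: [0.9, -0.3, 0.4]
gripper_width: 0.502
grasp_force: 0.0
```

Call:
carry_out(
  deltas=[
    [0, 0, 0, 8],
    [0, 0, 0, 16],
    [0, 0, 0, 24],
    [0, 0, 0, 34],
    [0, 0, 0, 34],
    [0, 0, 0, 34],
  ],
)

```text
clock: 10.15
tool_pos: [0.4565, -0.1053, 0.0162]
orientation: [180.0, -0.0, 4.6]
contact_force: [0.1, 0.1, -0.8]
gripper_width: 0.499
grasp_force: 0.0
```

Call:
carry_out(
  deltas=[
    [0, 0, 0, 0],
    [0, 0, 0, 0],
    [0, 0, 0, 0],
    [0, 0, 0, 0],
    [0, 0, 0, 0],
  ],
  gripper=0.2,
  force=15,
)

```text
clock: 10.65
tool_pos: [0.4565, -0.1052, 0.0161]
orientation: [-180.0, -0.0, 4.5]
contact_force: [0.3, 0.5, 0.3]
gripper_width: 0.281
grasp_force: 15.0
```

Call:
carry_out(
  deltas=[
    [0, 0, -40, 0],
    [0, 0, -90, 0],
    [0, 0, -140, 0],
    [5, 35, -165, 0],
    [12, 80, -175, 0],
    [19, 130, -175, 0],
    [26, 170, -170, 0],
    [29, 198, -164, 0],
  ],
)

```text
clock: 11.45
tool_pos: [0.5013, -0.3033, 0.1803]
orientation: [179.9, -0.0, 4.4]
contact_force: [0.4, 0.5, -0.0]
gripper_width: 0.282
grasp_force: 15.0
```

Call:
carry_out(
  deltas=[
    [0, 0, 0, 0],
    [0, 0, 0, 0],
  ],
)

```text
clock: 11.65
tool_pos: [0.5006, -0.3001, 0.1796]
orientation: [-179.9, 0.0, 4.5]
contact_force: [-0.6, 0.5, 0.8]
gripper_width: 0.283
grasp_force: 15.0
```

Run:
```python
from h import *
s=r.state();C=cam("wrist"); im=r.grab_frame("wrist"); save("w4",im); print(s["tool_pos"],s["orientation"],s["gripper_width"])
for t,z in dict(yellow_outlet=0,yellow_collar=.105,yellow_pivot=.078,yellow_staple=.118,yellow_grip=.084).items():
    for p,c in marks(t,"wrist",2): print(t,np.round(p,1),c,np.round(onz(C,p,z),4))
for k in r.cut_out("yellow_cap","wrist")[:2]: print("cap",k["conf"],np.array(k["bbox"])*[640,400,640,400])
tp=s["tool_pos"]; print("cap top/mouth pred",proj(C,tp+[0,0,.022]),proj(C,tp+[0,0,-.016]))
print("nozzle tip pred",proj(C,[.569,-.3,.136]),proj(C,[.569,-.3,.105]))
```

```text
[ 0.5005603  -0.3001326   0.17956101] [-1.79921323e+02  4.96687513e-02  4.45898523e+00] 0.28259180901295194
yellow_outlet [322.2 134.5] 0.93 [ 0.5654 -0.3009  0.    ]
yellow_collar [505.4  82.2] 0.7 [ 0.6172 -0.4354  0.105 ]
yellow_collar [328.9 133.4] 0.59 [ 0.5689 -0.3044  0.105 ]
yellow_pivot [352.1 290.6] 0.89 [ 0.4137 -0.3433  0.078 ]
yellow_pivot [326.5 102.4] 0.7 [ 0.5942 -0.3011  0.078 ]
yellow_staple [207.8  88. ] 0.73 [ 0.5941 -0.2134  0.118 ]
yellow_grip [622.3 289.6] 0.69 [ 0.4399 -0.6122  0.084 ]
yellow_grip [172.5  90.9] 0.56 [ 0.5927 -0.1714  0.084 ]
cap 0.63 [317.952 254.2    49.472  62.4  ]
cap top/mouth pred [316.44390594 267.36074359] [316.66389049 240.45837809]
nozzle tip pred [324.2671397  133.53109265] [323.39566994 132.76904129]
```

View pics/w4.png

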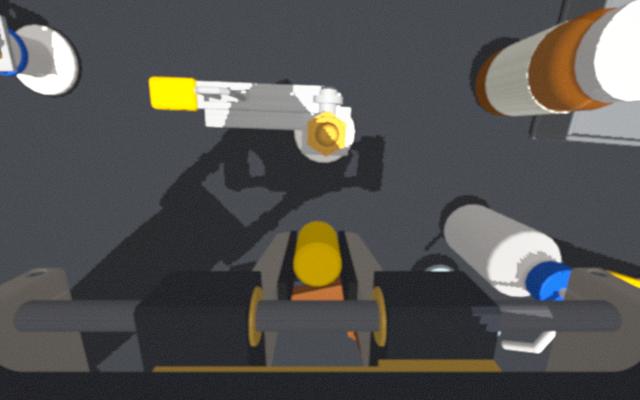

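Run:
```python
import cv2
im=cv2.imread('pics/w4.png'); a=cv2.resize(im[95:175,285:365],(560,560),interpolation=cv2.INTER_CUBIC)
for i in range(0,80,10):
    cv2.line(a,(i*7,0),(i*7,6),(0,0,255),1);cv2.line(a,(0,i*7),(6,i*7),(0,0,255),1)
cv2.imwrite('pics/c4.png',a)
```

```text
(no output)
```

View pics/c4.png

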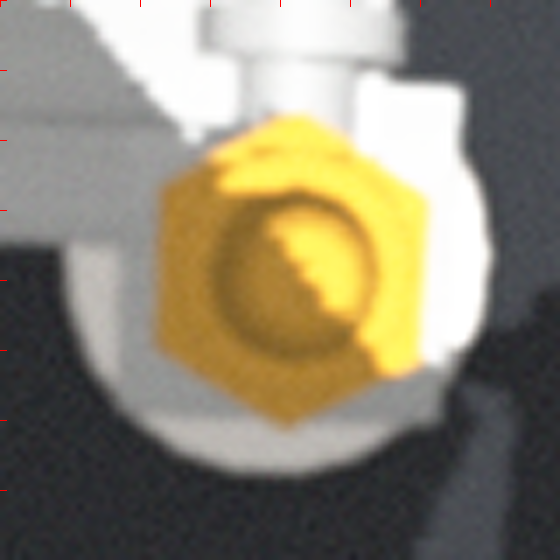

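The crop shows the nozzle base circle centred at about (327.4,134.3). I check the wrist camera's bias against the held cap, whose place is known.

Run:
```python
from h import *
C=cam("wrist"); s=r.state(); tp=s["tool_pos"]
a=np.linspace(0,6.283,180)
def ring(z,R): return np.array([proj(C,tp+[R*np.cos(t),R*np.sin(t),z]) for t in a])
A=np.vstack([ring(.022,.013),ring(-.016,.013)])
print("pred box",A.min(0),A.max(0))
im=cv2.imread('pics/w4.png'); hsv=cv2.cvtColor(im,cv2.COLOR_BGR2HSV)
m=cv2.inRange(hsv,(22,150,60),(35,255,255)); m[:,:270]=0;m[:,365:]=0;m[:200]=0;m[320:]=0
y,x=np.nonzero(m);print("seen",x.min(),y.min(),x.max(),y.max())
for row in(225,235,250,265,270,275): xs=np.nonzero(m[row])[0]; print(row,xs.min() if len(xs) else 0,xs.max() if len(xs) else 0)
for px in([327.4,134.3],[326.0,134.3]): print(onz(C,px,.107))
```

```text
pred box [292.19452584 221.8147156 ] [340.83711166 288.98884417]
seen 293 221 342 286
225 306 329
235 299 335
250 295 339
265 293 342
270 293 341
275 296 337
[ 0.56873393 -0.30277579  0.107     ]
[ 0.56864504 -0.30166564  0.107     ]
```

Run:
```python
from h import *
print(go(.568,-.302,.160,4.3))
```

```text
('delta mm', [66.5, 7.7, 20.5], 'turn', np.float64(0.2570371063547441))
```

Call:
carry_out(
  deltas=[
    [25, 3, 0, 0],
    [50, 6, 3, 0],
    [66.5, 7.5, 12, 0],
    [66.5, 7.5, 20, 0],
    [66.5, 7.5, 20, 0],
    [66.5, 7.5, 20, 0],
  ],
)

```text
clock: 12.6
tool_pos: [0.567, -0.3024, 0.16]
orientation: [-180.0, 0.1, 4.5]
contact_force: [-0.5, -1.7, -0.3]
gripper_width: 0.278
grasp_force: 15.0
```

Call:
carry_out(
  deltas=[
    [0, 0, 5, 0],
    [0, 0, 10, 0],
    [0, 0, 15, 0],
    [0, 0, 20, 0],
    [0, 0, 24, 0],
    [0, 0, 24, 0],
  ],
)

```text
clock: 13.2
tool_pos: [0.5675, -0.3024, 0.1352]
orientation: [-180.0, 0.0, 4.5]
contact_force: [0.8, -0.1, -0.7]
gripper_width: 0.277
grasp_force: 15.0
```

Call:
carry_out(
  deltas=[
    [0, 0, 2, 0],
    [0, 0, 4, 0],
    [0, 0, 7, 0],
    [0, 0, 10, 0],
    [0, 0, 12, 0],
    [0, 0, 14, 0],
    [0, 0, 14, 0],
  ],
  force=30,
)

```text
clock: 13.9
tool_pos: [0.5681, -0.3026, 0.123]
orientation: [180.0, -0.0, 4.5]
contact_force: [-1.4, 2.2, 5.8]
gripper_width: 0.274
grasp_force: 30.0
```

Call:
carry_out(
  deltas=[
    [0, 0, 1, 0],
    [0, 0, 2, 0],
    [0, 0, 2, 0],
  ],
)

```text
clock: 14.2
tool_pos: [0.5681, -0.3027, 0.1211]
orientation: [180.0, -0.0, 4.5]
contact_force: [-1.4, 1.8, 6.0]
gripper_width: 0.275
grasp_force: 30.0
```

Call:
carry_out(
  deltas=[
    [0, 0, 1, 0],
    [0, 0, 2, 0],
    [0, 0, 3, 0],
    [0, 0, 3, 0],
  ],
)

```text
clock: 14.6
tool_pos: [0.5683, -0.3027, 0.1211]
orientation: [180.0, -0.0, 4.5]
contact_force: [-8.0, 6.9, 20.0]
gripper_width: 0.277
grasp_force: 30.0
```

Call:
carry_out(
  deltas=[
    [0, 0, -3, 0],
    [0, 0, -3, 0],
    [0, 0, -3, 0],
    [0, 0, -3, 0],
    [0, 0, -3, 0],
    [0, 0, -30, 0],
    [0, 0, -70, 0],
    [-40, 0, -110, 0],
  ],
  gripper=0.5,
)

```text
clock: 15.4
tool_pos: [0.5341, -0.305, 0.2233]
orientation: [180.0, -0.1, 4.6]
contact_force: [-0.4, -0.7, 0.3]
gripper_width: 0.501
grasp_force: 0.0
```

Call:
carry_out(
  deltas=[
    [-20, 0, -20, 0],
    [-30, 0, -30, 0],
    [-30, 0, -30, 0],
  ],
)

```text
clock: 15.7
tool_pos: [0.5026, -0.3084, 0.2539]
orientation: [179.9, -0.1, 4.4]
contact_force: [0.7, 0.7, -0.3]
gripper_width: 0.501
grasp_force: 0.0
```

Run:
```python
from h import *
s=r.state();C=cam("wrist"); im=r.grab_frame("wrist"); save("w5",im); print(s["tool_pos"],s["orientation"],s["gripper_width"])
for t,z in dict(yellow_cap=.105,yellow_pivot=.078,yellow_staple=.118,yellow_grip=.084).items():
    for p,c in marks(t,"wrist",2): print(t,np.round(p,1),c,np.round(onz(C,p,z),4))
print("cap top pred",proj(C,[.568,-.3025,.143]),proj(C,[.568,-.3025,.105]))
q=[.568,-.3025,.0747]
print("staple pred",[proj(C,W(q,(28,y,118))).round(1) for y in(81,93)],"grip",proj(C,W(q,(28,131,84))), [proj(C,W(q,(28,y,81))).round(1) for y in (76,98)])
cv2.imwrite('pics/c5.png',cv2.resize(im[80:220,160:400,::-1],(800,467),interpolation=cv2.INTER_CUBIC))
```

```text
[ 0.50259274 -0.30843596  0.25388441] [ 1.79886832e+02 -1.08027341e-01  4.43121338e+00] 0.5012911162028046
yellow_cap [314.3 135.2] 0.59 [ 0.5672 -0.301   0.105 ]
yellow_pivot [317.8 108.2] 0.91 [ 0.5961 -0.3026  0.078 ]
yellow_staple [609.9 282. ] 0.9 [ 0.4295 -0.6539  0.118 ]
yellow_staple [268.  292.6] 0.77 [ 0.3855 -0.2608  0.118 ]
yellow_grip [554.8 254.6] 0.97 [ 0.445  -0.6121  0.084 ]
yellow_grip [196.6 100.6] 0.75 [ 0.5933 -0.1704  0.084 ]
cap top pred [315.64297057 135.30569628] [315.75788545 134.48322053]
staple pred [array([233.2, 105.1]), array([221. , 105.1])] grip [196.23748432 107.42938038] [array([247.1, 107.8]), array([227.2, 107.7])]
```

View pics/c5.png

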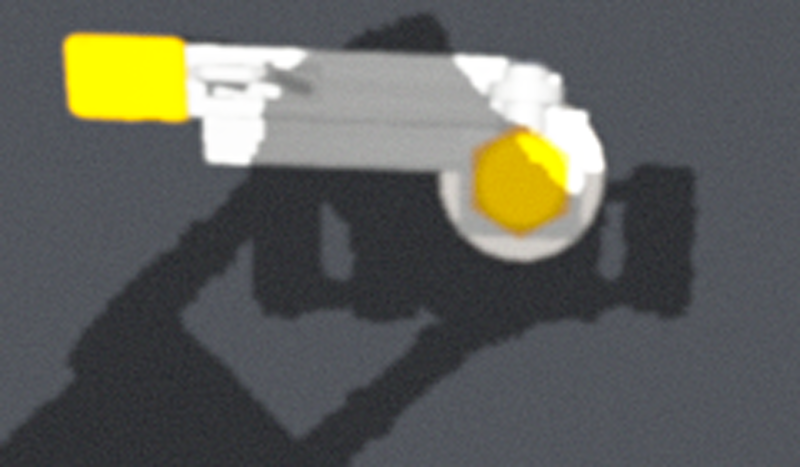

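The cap sits on the nozzle at crop (520,180), and the lever's yellow grip is at (125,77), level. Next is the hook rack.

Call:
carry_out(
  deltas=[
    [-6, -47, -20, 3],
    [-12, -95, -46, 6],
    [-18, -143, -46, 9],
    [-24, -190, -46, 12],
    [-30, -238, -46, 15],
    [-37, -286, -46, 18],
    [-44, -334, -46, 21],
    [-51, -382, -46, 26],
  ],
  gripper=0.4,
)

```text
clock: 16.75
tool_pos: [0.4211, 0.0712, 0.2977]
orientation: [180.0, 0.1, -21.7]
contact_force: [0.7, 1.0, 0.9]
gripper_width: 0.398
grasp_force: 0.0
```

Run:
```python
from h import *
print(r.state()["tool_pos"],r.state()["orientation"]);print(go(.37,.325,.25,-21.5))
```

```text
[0.42106884 0.07115559 0.29772569] [ 1.79998295e+02  6.20629908e-02 -2.16576102e+01]
('delta mm', [-141.1, -217.1, 47.9], 'turn', np.float64(-0.15761017213878858))
```

Call:
carry_out(
  deltas=[
    [-25, -40, 8, 0],
    [-51, -80, 16, 0],
    [-77, -120, 24, 0],
    [-103, -160, 32, 0],
    [-128, -198, 40, 0],
    [-141, -217, 48, 0],
    [-141, -217, 48, 0],
  ],
)

```text
clock: 17.45
tool_pos: [0.3681, 0.3248, 0.2481]
orientation: [179.8, 0.2, -21.2]
contact_force: [-0.5, 0.1, -0.3]
gripper_width: 0.396
grasp_force: 0.0
```

Run:
```python
from h import *
s=r.state();C=cam("wrist"); im=r.grab_frame("wrist"); save("w6",im); print(s["tool_pos"],s["orientation"],s["gripper_width"])
for t,z in dict(red_tag=.063,red_hook=.01,blue_hook=.01,hook_rack=0).items():
    for p,c in marks(t,"wrist",2): print(t,np.round(p,1),c,np.round(onz(C,p,z),4))
hsv=cv2.cvtColor(im,cv2.COLOR_RGB2HSV)
m=cv2.inRange(hsv,(0,140,50),(8,255,255))|cv2.inRange(hsv,(172,140,50),(180,255,255))
n,l,st,ce=cv2.connectedComponentsWithStats(m)
for i in range(1,n):
    if st[i,4]>80:
        y,x=np.nonzero(l==i); v=cv2.minAreaRect(np.c_[x,y].astype(np.float32)); print(st[i],ce[i],v)
        b=cv2.boxPoints(v); print([onz(C,p,.072).round(4).tolist() for p in b])
```

```text
[0.36810469 0.32476849 0.24807288] [179.83197246   0.20182983 -21.21934871] 0.3958008139451732
red_tag [309.9 134.5] 0.69 [0.4306 0.3087 0.063 ]
red_hook [310.4 134.7] 0.72 [0.4293 0.3097 0.01  ]
blue_hook [264.1 136.5] 0.74 [0.4497 0.3689 0.01  ]
blue_hook [437.3  78.1] 0.7 [0.4361 0.1313 0.01  ]
hook_rack [291.9 133.3] 0.67 [0.4401 0.3332 0.    ]
hook_rack [265.9 140.2] 0.19 [0.4445 0.3704 0.    ]
[306 117  10  42 327] [310.42813456 137.56269113] ((310.3385314941406, 137.57745361328125), (41.24177932739258, 7.915761470794678), 86.18592071533203)
[[0.4502, 0.3066, 0.072], [0.4475, 0.2982, 0.072], [0.4037, 0.3119, 0.072], [0.4064, 0.3207, 0.072]]
```

View pics/w6.png

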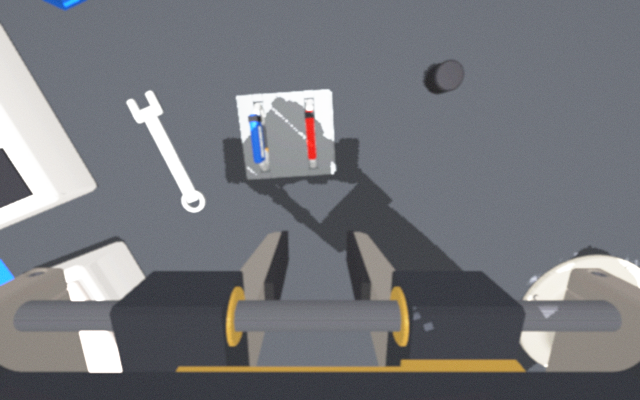

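The red-tagged hook is at (310,137), with the blue one beside it at (257,140). I check from pixel values which end carries the stripe.

Run:
```python
from h import *
im=cv2.imread('pics/w6.png')[:,:,::-1]
for y in range(96,172,2):
    c=round(310.3+(y-137.6)*.067); print(y,c,im[y,c].tolist(),end=' | ')
C=cam("wrist"); o=np.array([.4313,.308]); 
d=np.array([np.cos(np.radians(-17.5)),np.sin(np.radians(-17.5))])
print()
for x in(-42,-28,19,26,28,42):
    p=o+d*x/1e3; print(x,proj(C,[*p,.072 if abs(x)<30 else .04]).round(1))
print(go(.4313,.308,.20,-17.5))
```

```text
96 308 [250, 252, 252] | 98 308 [195, 196, 198] | 100 308 [247, 247, 246] | 102 308 [250, 250, 250] | 104 308 [250, 250, 250] | 106 308 [255, 255, 255] | 108 308 [255, 255, 255] | 110 308 [255, 238, 237] | 112 309 [143, 58, 64] | 114 309 [59, 59, 65] | 116 309 [78, 63, 64] | 118 309 [202, 52, 50] | 120 309 [244, 50, 44] | 122 309 [242, 41, 34] | 124 309 [243, 50, 44] | 126 310 [244, 47, 39] | 128 310 [241, 40, 31] | 130 310 [243, 46, 42] | 132 310 [244, 53, 43] | 134 310 [242, 43, 28] | 136 310 [241, 42, 34] | 138 310 [241, 41, 33] | 140 310 [243, 45, 35] | 142 311 [250, 43, 38] | 144 311 [255, 60, 50] | 146 311 [255, 56, 43] | 148 311 [242, 40, 38] | 150 311 [242, 43, 35] | 152 311 [241, 39, 31] | 154 311 [241, 42, 39] | 156 312 [240, 39, 36] | 158 312 [230, 64, 62] | 160 312 [217, 196, 195] | 162 312 [195, 195, 195] | 164 312 [185, 186, 184] | 166 312 [179, 181, 178] | 168 312 [138, 141, 142] | 170 312 [138, 143, 148] | 
-42 [312.  170.1]
-28 [310.6 162.1]
19 [307.5 120.7]
26 [307.  114.3]
28 [306.8 112.4]
42 [306.8 101.9]
('delta mm', [61.2, -9.4, 50.8], 'turn', np.float64(-4.093064948517053))
```

Call:
carry_out(
  deltas=[
    [5, -3, 20, -2],
    [15, -6, 50, -4],
    [20, -8, 80, -4],
    [20, -8, 80, -4],
    [20, -8, 80, -4],
  ],
)

```text
clock: 18.2
tool_pos: [0.3921, 0.3221, 0.1711]
orientation: [180.0, 0.0, -17.6]
contact_force: [0.6, -0.0, 0.4]
gripper_width: 0.401
grasp_force: 0.0
```

Run:
```python
from h import *
s=r.state();C=cam("wrist"); im=r.grab_frame("wrist"); save("w7",im); print(s["tool_pos"],s["orientation"],r.state()["tool_pos"])
hsv=cv2.cvtColor(im,cv2.COLOR_RGB2HSV)
m=cv2.inRange(hsv,(0,140,50),(8,255,255))|cv2.inRange(hsv,(172,140,50),(180,255,255))
n,l,st,ce=cv2.connectedComponentsWithStats(m)
for i in range(1,n):
    if st[i,4]>80:
        y,x=np.nonzero(l==i); v=cv2.minAreaRect(np.c_[x,y].astype(np.float32)); print(st[i],v)
        b=np.array([onz(C,p,.072)[:2] for p in cv2.boxPoints(v)]); c=b.mean(0)
        e=[b[1]-b[0],b[2]-b[1]]; e=max(e,key=np.linalg.norm); L=np.linalg.norm(e); e=e/L*np.sign(e[0]); o=c+.0045*e
        a=np.degrees(np.arctan2(e[1],e[0])); print(c,L,a,o); print(go(*o,.060,a),go(*o,.13,a))
```

```text
[0.39211187 0.32209775 0.17114783] [ 1.79990170e+02  9.07112890e-03 -1.75892691e+01] [0.39269115 0.32267432 0.17222446]
[314 142  10  52 505] ((318.5, 167.5), (51.0, 9.0), 90.0)
[0.42677576 0.30947851] 0.046365808674258505 -17.26531296116402 [0.43107299 0.30814293]
('delta mm', [40.8, 2.4, 112.3], 'turn', np.float64(-0.2997220469825379)) ('delta mm', [40.9, 2.3, 42.3], 'turn', np.float64(-0.2997220469825379))
```

Call:
carry_out(
  deltas=[
    [20, 1, 10, 0],
    [40, 2, 40, 0],
    [40, 2, 80, 0],
    [40, 2, 105, 0],
    [40, 2, 120, 0],
    [40, 2, 120, 0],
    [40, 2, 120, 0],
  ],
)

```text
clock: 18.95
tool_pos: [0.4307, 0.3094, 0.0525]
orientation: [-179.9, -0.1, -17.5]
contact_force: [0.0, 0.2, -0.1]
gripper_width: 0.399
grasp_force: 0.0
```

Call:
carry_out(
  deltas=[
    [0, 0, 0, 0],
    [0, 0, 0, 0],
    [0, 0, 0, 0],
    [0, 0, 0, 0],
    [0, 0, 0, 0],
  ],
  gripper=0.0,
  force=45,
)

```text
clock: 19.45
tool_pos: [0.4297, 0.3092, 0.0511]
orientation: [-179.9, -0.0, -17.5]
contact_force: [-0.3, 0.5, 2.8]
gripper_width: 0.107
grasp_force: 45.0
```

Call:
carry_out(
  deltas=[
    [0, 0, -25, 0],
    [0, 0, -60, 0],
    [0, 0, -105, 0],
    [0, 0, -150, 0],
    [0, 0, -200, 0],
    [15, 20, -240, 0],
    [40, 60, -258, -3],
    [66, 99, -258, -6],
  ],
)

```text
clock: 20.25
tool_pos: [0.4639, 0.1939, 0.3123]
orientation: [-179.9, -0.4, -11.3]
contact_force: [0.6, -0.2, -1.3]
gripper_width: 0.105
grasp_force: 45.0
```

Call:
carry_out(
  deltas=[
    [26, 39, 0, -3],
    [52, 78, 0, -6],
    [79, 118, 0, -9],
    [105, 157, 0, -11],
    [131, 196, 0, -13],
    [158, 236, 0, -14.5],
    [184, 276, 0, -14.5],
    [210, 315, 0, -14.5],
  ],
)

```text
clock: 21.05
tool_pos: [0.6055, -0.1579, 0.3078]
orientation: [-180.0, 0.1, 3.0]
contact_force: [0.5, 0.1, -1.4]
gripper_width: 0.106
grasp_force: 45.0
```

Run:
```python
from h import *
s=r.state(); print(s["tool_pos"],s["orientation"],s["gripper_width"],s["grasp_force"]);print(go(.5825,-.2145,.21,3),go(.5125,-.2145,.22,3))
```

```text
[ 0.60554311 -0.15791809  0.3077715 ] [-1.79967387e+02  6.25693556e-02  2.97746489e+00] 0.10617295602727106 45.000155568122864
('delta mm', [-25.8, 55.4, 97.8], 'turn', np.float64(-0.02253511116146001)) ('delta mm', [-95.8, 51.7, 87.8], 'turn', np.float64(-0.02253511116146001))
```

Call:
carry_out(
  deltas=[
    [-35, 20, 20, 0],
    [-70, 40, 50, 0],
    [-96, 52, 75, 0],
    [-96, 52, 85, 0],
    [-96, 52, 85, 0],
    [-96, 52, 85, 0],
  ],
)

```text
clock: 21.65
tool_pos: [0.5135, -0.2127, 0.2246]
orientation: [180.0, -0.1, 3.0]
contact_force: [0.4, -0.1, -0.5]
gripper_width: 0.103
grasp_force: 45.0
```

Run:
```python
from h import *
s=r.state();C=cam("wrist"); im=r.grab_frame("wrist"); save("w8",im); print(s["tool_pos"],s["orientation"])
for t,z in dict(yellow_cap=.105,yellow_staple=.118,yellow_grip=.084,red_tag=None,red_mouth=None,red_hook=None).items():
    for p,c in marks(t,"wrist",2): print(t,np.round(p,1),c,z and np.round(onz(C,p,z),4))
tp=s["tool_pos"]; R=Ro.from_euler('xyz',s["orientation"],degrees=True).as_matrix()
print("stripe ends pred",[proj(C,tp+R@np.array([x,0,-.0205])).round(1) for x in(.019,.026,-.028)], "nose tip", proj(C,tp+R@np.array([.042,0,.0415])))
for q in([.568,-.3025,.0489],[.568,-.3025,.0747]):
    print([proj(C,W(q,(28,y,118))).round(1) for y in(76,81,87,93,98)],"gripends",[proj(C,W(q,(x,y,84))).round(1) for x in(15,41) for y in(111,151)])
cv2.imwrite('pics/c8.png',cv2.resize(im[60:300,180:420,::-1],(600,600),interpolation=cv2.INTER_CUBIC))
```

```text
[ 0.51347484 -0.21274112  0.22455814] [ 1.79955073e+02 -9.37558230e-02  3.04097845e+00]
yellow_cap [411.2 151.6] 0.95 [ 0.5684 -0.3012  0.105 ]
yellow_staple [323.1 119. ] 0.87 [ 0.5936 -0.2142  0.118 ]
yellow_grip [277.9 118. ] 0.83 [ 0.5932 -0.1693  0.084 ]
red_tag [315.2 258.1] 0.91 None
red_tag [279.6 119.4] 0.45 None
red_hook [316.3 228.9] 0.97 None
red_hook [411.8 151.1] 0.31 None
stripe ends pred [array([316.5, 232.9]), array([316.5, 220.2]), array([316.5, 311.2])] nose tip [316.69529992 171.68370075]
[array([335.3, 121.3]), array([329.7, 121.2]), array([323. , 121.2]), array([316.3, 121.2]), array([310.7, 121.2])] gripends [array([298.7, 135.1]), array([259.6, 135. ]), array([298.4, 108.4]), array([258.4, 108.2])]
[array([334.4, 123.5]), array([328.9, 123.7]), array([322.2, 123.8]), array([315.5, 124. ]), array([310. , 124.1])] gripends [array([298.4, 138. ]), array([259.5, 138.9]), array([297.5, 111.4]), array([257.6, 112.3])]
```

View pics/c8.png

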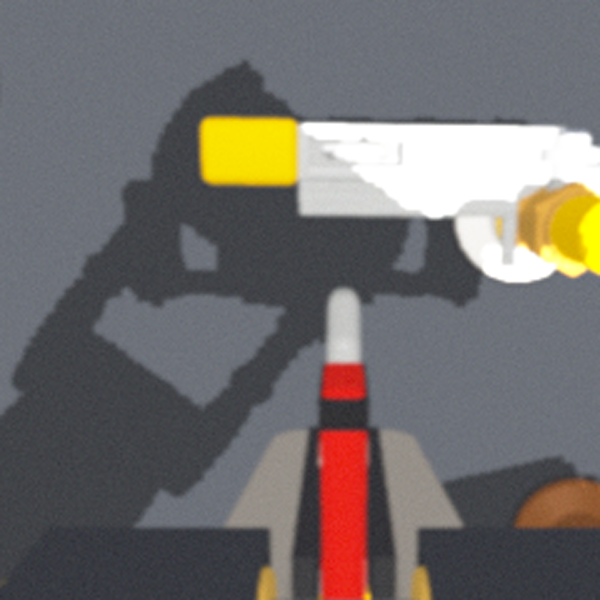

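The grip (280,121) and the staple fit the model within the known camera bias, and the tag's stripe (row 225) shows the hook is centred at the TCP.

Run:
```python
from h import *
print(go(.583,-.2147,.178,3))
```

```text
('delta mm', [69.9, 5.6, 46.1], 'turn', np.float64(0.038035415820871776))
```

Call:
carry_out(
  deltas=[
    [35, 3, 0, 0],
    [60, 5, 5, 0],
    [70, 5.5, 20, 0],
    [70, 5.5, 40, 0],
    [70, 5.5, 46, 0],
    [70, 5.5, 46, 0],
    [70, 5.5, 46, 0],
  ],
  force=50,
)

```text
clock: 22.7
tool_pos: [0.5828, -0.215, 0.1785]
orientation: [180.0, -0.1, 3.0]
contact_force: [-0.1, 0.7, -0.9]
gripper_width: 0.102
grasp_force: 50.0
```

Run:
```python
from h import *
S=cam("scene");r.grab_frame("scene"); s=r.state();print(s["tool_pos"],s["contact_force"])
for t in("red_hook","yellow_staple","red_tag","red_mouth"):
    for p,c in marks(t,"scene",2): print(t,p.round(1),c)
print(proj(S,s["tool_pos"]-[0,0,.0415]),proj(S,[.592,-.2142,.118]),go(.583,-.2147,.178,3))
```

```text
[ 0.58298935 -0.2151509   0.17890005] [-0.03683965  0.33060279 -0.57945935]
red_hook [295.3 206.5] 0.65
yellow_staple [144.4 213.4] 0.96
yellow_staple [267.1 182. ] 0.85
red_tag [291.9 191.4] 0.59
red_tag [310.2 220. ] 0.31
red_mouth [293.3 208.3] 0.51
[292.65789489 207.00527565] [294.09471685 213.47372848] ('delta mm', [0.2, -0.3, 0.5], 'turn', np.float64(-0.006567645387747234))
```

Call:
carry_out(
  deltas=[
    [0, 0, 6, 0],
    [0, 0, 12, 0],
    [0, 0, 16, 0],
    [0, 0, 20, 0],
    [0, 0, 24, 0],
    [0, 0, 24, 0],
  ],
)

```text
clock: 23.55
tool_pos: [0.5824, -0.2148, 0.1533]
orientation: [180.0, 0.0, 3.0]
contact_force: [-0.8, 0.1, 2.9]
gripper_width: 0.104
grasp_force: 50.0
```

Call:
carry_out(
  deltas=[
    [0, 0, 3, 0],
    [0, 0, 6, 0],
    [0, 0, 9, 0],
    [0, 0, 12, 0],
    [0, 0, 15, 0],
    [0, 0, 18, 0],
    [0, 0, 18, 0],
  ],
)

```text
clock: 24.25
tool_pos: [0.5819, -0.2143, 0.134]
orientation: [-179.9, 0.1, 3.0]
contact_force: [0.5, 0.5, -0.0]
gripper_width: 0.108
grasp_force: 50.0
```

Call:
carry_out(
  deltas=[
    [0, 0, 1.5, 0],
    [0, 0, 3, 0],
    [0, 0, 3, 0],
    [0, 0, 3, 0],
  ],
)

```text
clock: 24.65
tool_pos: [0.5825, -0.2148, 0.1325]
orientation: [180.0, -0.0, 3.0]
contact_force: [-0.1, 0.5, -1.7]
gripper_width: 0.104
grasp_force: 50.0
```

Call:
carry_out(
  deltas=[
    [0, 0, 1, 0],
    [0, 0, 2, 0],
    [0, 0, 2, 0],
  ],
)

```text
clock: 24.95
tool_pos: [0.5824, -0.2147, 0.1303]
orientation: [-180.0, 0.0, 3.0]
contact_force: [-0.3, -0.6, 0.3]
gripper_width: 0.103
grasp_force: 50.0
```

Call:
carry_out(
  deltas=[
    [0, 0, -8, 0],
    [0, 0, -16, 0],
    [0, 0, -22, 0],
    [0, 0, -24, 0],
    [0, 0, -25, 0],
    [0, 0, -26, 0],
    [0, 0, -26, 0],
  ],
)

```text
clock: 25.65
tool_pos: [0.5826, -0.2149, 0.1551]
orientation: [180.0, -0.0, 3.0]
contact_force: [5.1, -2.8, -12.1]
gripper_width: 0.104
grasp_force: 50.0
```

The pull of 12 N is held, so the gate has snapped shut below the bar. I lower the hook to rest on the bar and release it.

Call:
carry_out(
  deltas=[
    [0, 0, 10, 0],
    [3, 0, 18, 0],
    [7, 0, 23, 0],
    [8, 0, 25, 0],
    [8, 0, 25.5, 0],
    [8, 0, 25.5, 0],
  ],
)

```text
clock: 26.25
tool_pos: [0.5906, -0.2144, 0.1312]
orientation: [180.0, -0.0, 3.0]
contact_force: [-0.3, -0.6, -0.7]
gripper_width: 0.103
grasp_force: 50.0
```

Call:
carry_out(
  deltas=[
    [0, 0, 0, 0],
    [0, 0, 0, 0],
    [0, 0, 0, 0],
    [0, 0, 0, 0],
    [0, 0, 0, 0],
  ],
  gripper=0.4,
)

```text
clock: 26.75
tool_pos: [0.5905, -0.2144, 0.1311]
orientation: [180.0, -0.0, 3.0]
contact_force: [-0.1, 0.2, 0.5]
gripper_width: 0.399
grasp_force: 0.0
```

Call:
carry_out(
  deltas=[
    [0, 0, -15, 0],
    [0, 0, -40, 0],
    [0, 0, -80, 0],
    [-20, 0, -120, 0],
    [-60, 0, -140, 0],
    [-90, 0, -140, 0],
    [-90, 0, -140, 0],
    [-90, 0, -140, 0],
  ],
)

```text
clock: 27.55
tool_pos: [0.5008, -0.2192, 0.2721]
orientation: [180.0, -0.1, 3.0]
contact_force: [-0.4, 0.3, -0.5]
gripper_width: 0.405
grasp_force: 0.0
```

Run:
```python
from h import *
a=r.grab_frame("scene"); b=r.grab_frame("wrist"); save("s9",a)
A=cv2.resize(a[165:265,220:420],(640,320),interpolation=cv2.INTER_CUBIC); B=cv2.resize(b[40:290,130:590],(515,280),interpolation=cv2.INTER_CUBIC)
B=cv2.copyMakeBorder(B,0,0,0,125,cv2.BORDER_CONSTANT); save("f9",cv2.vconcat([A,B]))
```

```text
(no output)
```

View pics/f9.png

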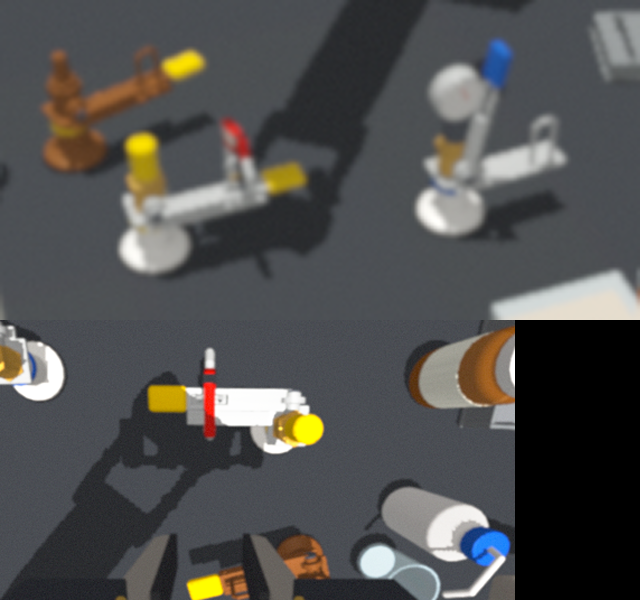

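The cap is upright on the nozzle (145,150) and the lever is level. The red hook hangs on the staple (238,160), and the blue lever is still up, so I hand in the job.

```bash
python3 -c "
from plant import r
print(r.sign_off())"
```

```text
the job is handed in; nothing more can be done
None
```

The job was handed in at about 28 s: yellow lever shut, cap pressed home on the collar, and the red hook hanging on the staple with its gate shut (it held a 12 N pull); the blue lever is still up and I saw nothing else moved, though closing the lever ended in a brief 42 N fingertip push on its grip, against the 40 N limit stated for the arm and gripper body.

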